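# Level the marking plate and hold it down on its foot

## Robot

A 6-joint arm with a two-finger parallel gripper is mounted at the origin on a cart in front of the work surface, level with it; the furniture and walls round the work are solid. World frame = base frame: x ahead of the robot, y to its left, z up, the work surface at z = 0. Lengths are in m, angles in rad, forces in N, time in s.
With the tool pointing down it reaches from about 0.275 to 1 m from the base axis. Payload 8.4 kg.
Tool frame: the origin (TCP) lies midway between the tips of the shut fingers; the grasp point (between the pads) lies manip.grip_depth behind it (manip.grip_depth is the distance from the TCP to the grasp point, in m); z points along the fingers, y is the line along which they close (so a half turn about z gives the same grasp; the last joint's range is limited). The gripper opens to 85 mm and grips with 20 to 120 N. Pads are 22 mm wide; open, the fingers measure 114 mm over their backs; the gripper's body (76 mm by 85 mm) begins 54 mm behind the grasp point. The pads swing forward as they close: fully open they stand 13 mm farther back than shut.
Start: joints at [1.298, 0.353, 1.633, -0, 1.155, -0.002], TCP at [0.167, 0.602, 0.231] pointing down, gripper open.
Joint ranges: [-2.63, 2.63], [-0.92, 2.1], [0.06, 2.66], [-1.3, 4.44], [0, 2.69], [-3.02, 3.02]. Speed limits (rad/s): [2.22, 2.22, 2.79, 3.14, 3.14, 3.14].

## Interface

Orientations are given as a rotation vector (axis times angle).
In Python, from plant import manip gives the robot as it stands. The module is installed in compiled form; this text tells all that it offers.
- The arm moves only by the tool servo_tool, never from a script. Its argument "motion" is a list of rows, each an object with "gripper": the closure, from 0 (fully open) to 1 (shut); "delta_pos": the shift along the tool's x, y, z as a fraction of full scale, a list of three; "roll": the turn about the tool's z as a fraction of full scale. In form: [{"gripper": gripper, "delta_pos": [tx, ty, tz], "roll": roll}, ...]. A call has 1 to 10 rows; each row is the pose to reach, as a shift and turn from the pose commanded when the call began, along the tool's axes at that moment, turning the shorter way round; what a row does not reach only later rows make up. Full scale, the value 1, is 10 cm for a shift and 180 degrees for a turn. A row lasts 1/10 s, in which the tool goes at most 50 mm and 8.59 degrees, less where a joint would pass 70% of its speed; a pose out of reach is approached as far as the arm can. A call with a number of a shift or a turn outside -1 to 1 is refused whole. A call with a gripper value outside its range is refused whole. The fingers move at their own pace and stop on an object; "newtons" is the grip in N (left out, the last holds). Time passes only in rows, so rows that repeat a pose let the fingers close. It gives the time, the measured TCP pose, the force, the opening and the grip force at its end, in the units of the state.
- manip.state(): the state, without advancing time (a new reading comes with each control period).
- manip.get_image(name): name is "side" or "top" or "wrist"; returns (picture, depth): 480x640x3 uint8, red, green, blue; 480x640 float32, m along the optical axis (not along the pixel's ray), 0 where there is no reading.
- manip.get_calibration(name): a dict with "intrinsics" (3x3 intrinsics, pixels), "camera_from_world" (4x4, takes a point from world to camera coordinates); the wrist camera has in their place "T_tool_cam" (4x4, takes a point from camera to tool coordinates, whose origin is the TCP and whose axes are the flange's). Camera axes: x right, y up, looking along -z (the intrinsics and any distortion apply to the point x, -y, -z); pixel columns grow to the right and rows downward; lengths in m; the calibration is good to about 2 mm. The wrist camera is an equidistant fisheye: a pixel r from the principal point sees the ray r / f radians off the axis. A picture is of the moment at which its call begins: read the wrist's pose just before it. get_calibration takes no time and is no camera call.
- manip.job_done(): hands the job in; it is judged then, once.
The state is a dict: "time_s": time; "joint_pos": joint angles; "joint_vel": joint speeds; "joint_efforts": joint torques, N m; "tcp_pos": TCP position; "tcp_rot": TCP orientation; "wrist_force": force on the tool from outside, world axes, zero at the start; "wrist_torque": the same for the moment, N m; "grip_width": finger opening in m; "grasp_force": force on a finger pad.
Only numpy, scipy, OpenCV 4.12 (cv2) and the standard library are available. Lean on these libraries where they do the work, as an engineer would, in place of code of your own. Each camera call takes 0.05 s, during which the arm holds its last target. There are 200 camera calls.

## Task

Level the hinged aluminium work plate: first screw both black clamp-bolt knobs on its left-hand clamp bar clockwise fully home to their end stops, and only then turn the red knob of the levelling foot until the bubble sits between the two black lines of the yellow spirit level while the orange pad on the level is pressed down. The plate is sprung and rises off its foot when nobody presses it, so only the reading while pressed counts. Finish, without letting go, with the fingertips pressing the orange pad firmly but not forcing it, plate seated, bubble between the lines, and leave the loose things lying around alone.

Things in the scene. Friction and masses are not known exactly. Their poses are not given: they have to be found in the camera images.
- stand: fixed levelling stand; place and yaw vary; origin on the desk under its middle. y axis runs from foot (-y end) to clamp bar (+y end), x away from the robot at yaw 0. Blue frame 150 x 270 x 12 mm; grey clamp bar 160 x 46 mm at y +128, top 47 mm above the desk; aluminium plate 146 x 222 x 10 mm, top about 50 mm above the desk, hinged along x at y +102
- bolt_a_bar (a point): centre of the near black clamp-bolt knob's bar grip; the point's x axis runs along the bar, z up. Bar 44 mm long, 13 mm wide, 26 mm tall (13 mm above and below this point), on a round collar below it of 24 mm diameter. At stand x -50, y +128, height 71 mm. To be gripped across its 13 mm from above
- bolt_b_bar (a point): the same on the far black knob (stand x +50, y +128, height 71 mm)
- foot_bar (a point): centre of the red levelling-foot knob's bar grip, same shape and size as the bolts' (stand x 0, y -155, height 80 mm); x axis along the bar, z up
- foot_end (a point): end of the red bar that carries the white dash, 22 mm from the knob's axis
- bolt_a (a joint): turn of the near bolt, rad; grows clockwise seen from above; 1.5 is fully home at the end stop; starts 0.6 to 1.3 rad short of it and stays where it is left (friction 0.05 N m)
- bolt_b (a joint): turn of the far bolt, the same
- foot (a joint): turn of the red foot knob, rad, 0 to 4 between its stops; grows clockwise seen from above, which raises the -y end of the plate by 0.015 rad of tilt per rad of knob; friction 0.12 N m. It does not rise or sink as it turns. The angle at which the plate is level differs from start to start; it lies 0.7 to 1.4 rad clockwise of the start
- level_base (a point): yellow spirit level screwed onto the plate, 26 x 140 mm, body 21 mm tall; this point is the centre of its underside, y axis along its length parallel to the stand's y. Green vial 66 mm long with bubble and two black lines, middle of the vial at level y +20 mm
- press_pad (a point): middle of the top face of the orange press pad, 25 x 34 mm, at the foot end of the level (level y -51 mm, 30 mm above its underside, about 80 mm above the desk)
- vial_mid (a point): top of the vial midway between the two black lines, which are 18 mm apart (level y +20 mm)
- usb_stick: loose bystander: small black USB stick left of the stand
- screwdriver_blue: loose bystander: screwdriver with blue handle, right of the stand
- spacer_block: loose bystander: white 25 x 40 x 40 mm block with a hole, behind the stand
- bubble_mid (a point): middle of the pale 12 mm bubble. It runs along the vial to its high end, 0.70 m per rad of tilt, so 10.5 mm toward the level's -y (the foot) per rad of clockwise foot turn, up to 22 mm either way from the middle, and settles in about a second. Centred when it is beside point vial_mid
- lift (a joint): lift of the sprung plate off its foot, rad: 0.025 when free (the -y end is up), 0 when pressed fully down and seated. It takes about 1.5 N on the orange pad to start and about 6 N to seat it; 10 to 15 N hold it well; the pad sinks about 4 mm
- plate: the aluminium plate with the yellow level fixed on it; origin on its hinge line, 7 mm below its top face; axes as the stand's when level

How it is judged:
On the way, in this order (a step that is already met when the one before it is completed fails the run):
1. both black clamp bolts are screwed home (value of joint each of bolt_a, bolt_b above 1.38 rad), for 0.2 s.
2. the pad is pressed, the plate is seated and the bubble is between the lines (contact force between the fingers and plate above 4 N and value of joint lift below 0.003 rad and y of bubble_mid in the frame of level_base between 0.0165 and 0.0235 m and horizontal distance between the grasp point and press_pad below 0.03 m), for 0.8 s.
At the end, for the whole second after the job is handed in: Both bolts within 0.12 rad of their end stops; through the last second the fingers press the level's pad (within 30 mm of its middle) with over 4 N, the plate is seated (lift under 0.003 rad) and the bubble's middle is within 3.5 mm of the middle of the lines (all of step 1 and all of step 2); the arm keeps its last pose, push and grip.
It fails at once if the levelling foot is turned before both bolts are home (distance of foot_end from where it was at the start of the episode above 0.008 m and value of joint any of bolt_a, bolt_b below 1.34 rad).
It fails at once if the level is forced with more than 45 N (contact force between the fingers and plate above 45 N).
It fails at once if a loose bystander is pushed more than 20 mm (distance of any of usb_stick, screwdriver_blue, spacer_block from where it was at the start of the episode above 0.02 m).
It also fails if it takes over 70 s, if anything falls off the work surface, if the arm or the gripper's body presses on something with over 40 N, if the wrist force passes 120 N, or if a joint passes its speed limit or range.

## Working session

There is one attempt and no reset: what is moved stays moved. The work goes in short steps, Python scripts to look and compute and a tool call to move; the robot and the scene stay as the last step left them, time stands still between calls to the robot, and variables do not carry over. Pictures are saved under pics/ and viewed, at most 10 in all, crops included, and the job is handed in when it is done.

Besides the shell and the picture viewer there is one more tool, called after "Emit:" as name([rows], argument=value, ...), one row to a line, values as JSON. servo_tool: Moves the arm, as the interface text tells. Its arguments: {"type":"object","properties":{"motion":{"type":"array"},"newtons":{"type":"number"}},"required":["motion"]}

```bash
mkdir -p pics; cat > h.py <<'E'
import numpy as np,cv2
from scipy.spatial.transform import Rotation as R
from plant import manip
def look(n,save=None):
    im,d=manip.get_image(n)
    if save: cv2.imwrite('pics/'+save,im[:,:,::-1])
    return im,d,manip.get_calibration(n)
def ray(c,uv):
    K=np.array(c['intrinsics']);T=np.array(c['camera_from_world'])
    p=np.linalg.solve(K,[uv[0],uv[1],1]);d=T[:3,:3].T@np.array([p[0],-p[1],-p[2]])
    o=-T[:3,:3].T@T[:3,3];return o,d
def onz(c,uv,z):
    o,d=ray(c,uv);return o+d*(z-o[2])/d[2]
E
python3 - <<'E'
from h import *
s=manip.state();print({k:np.round(v,3) for k,v in s.items()},manip.grip_depth)
for n in('top','side'):
    im,d,c=look(n,n+'0.png');print(n,c)
E
```

```text
{'time_s': np.float64(0.0), 'joint_pos': array([ 1.298,  0.354,  1.634,  0.   ,  1.155, -0.002]), 'joint_vel': array([ 0.   ,  0.003, -0.003, -0.   ,  0.   , -0.001]), 'joint_efforts': array([ 6.0000e-03, -6.0526e+01, -3.4207e+01,  0.0000e+00,  9.0000e-03,
        0.0000e+00]), 'tcp_pos': array([0.167, 0.602, 0.231]), 'tcp_rot': array([-4.240e-01, -3.113e+00,  2.000e-03]), 'wrist_force': array([-0.417,  0.154,  0.561]), 'wrist_torque': array([0.023, 0.002, 0.006]), 'grasp_force': np.float64(0.0), 'grip_width': np.float64(0.086)} 0.0187
top {'intrinsics': array([[608.22626626,   0.        , 323.70834114],
       [  0.        , 608.22626626, 231.70278916],
       [  0.        ,   0.        ,   1.        ]]), 'camera_from_world': array([[ 0.00319417, -0.99994696,  0.00979154, -0.09655053],
       [ 0.99040366,  0.00451627,  0.13813108, -0.64764162],
       [-0.13816798,  0.00925636,  0.99036555, -1.282409  ],
       [ 0.        ,  0.        ,  0.        ,  1.        ]])}
side {'intrinsics': array([[549.96895652,   0.        , 315.36981689],
       [  0.        , 549.96895652, 243.44015921],
       [  0.        ,   0.        ,   1.        ]]), 'camera_from_world': array([[ 0.96830065, -0.24836836,  0.02658956, -0.61297489],
       [ 0.06649657,  0.35891649,  0.93099794, -0.08022186],
       [-0.24077387, -0.8997178 ,  0.36405471, -1.17598658],
       [ 0.        ,  0.        ,  0.        ,  1.        ]])}
```

View pics/top0.png

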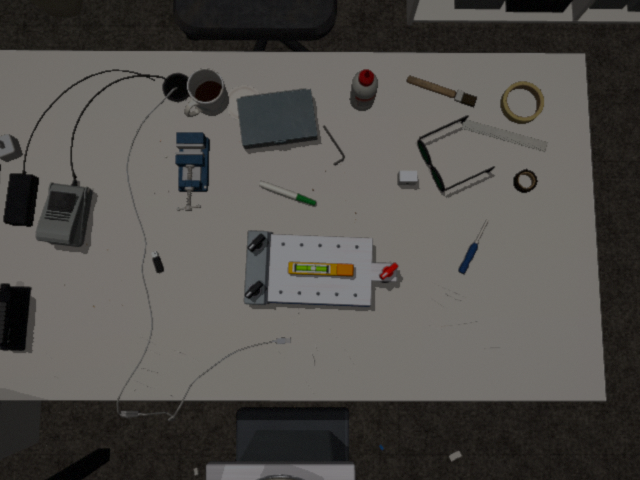

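View pics/side0.png

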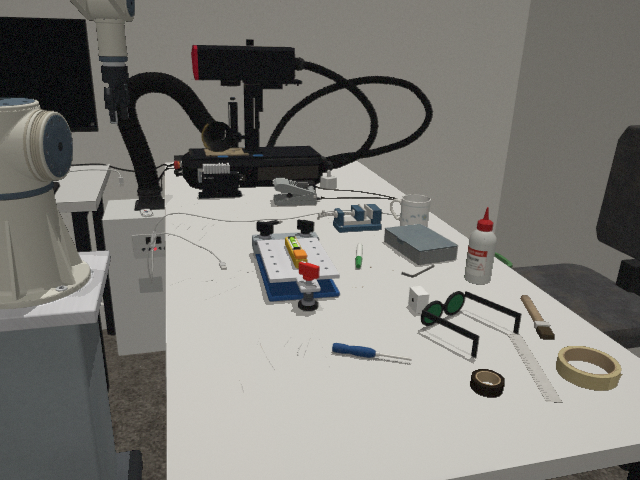

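The top view shows the stand at columns 245-400, rows 230-306: black knobs near (257,242) and (254,290), the red knob at (389,271) and the orange pad at (342,270). The side view confirms this layout and shows the screwdriver and the white block clear of it. Next I'll measure with masks.

```bash
python3 - <<'E'
from h import *
im=cv2.imread('pics/top0.png');c=manip.get_calibration('top')
_,d=manip.get_image('top')
hsv=cv2.cvtColor(im,cv2.COLOR_BGR2HSV)
roi=np.zeros(im.shape[:2],np.uint8);roi[225:312,240:405]=1
def show(n,m,z,k=3):
    num,lab,st,ce=cv2.connectedComponentsWithStats((m&(roi>0)).astype(np.uint8))
    for i in np.argsort(-st[1:,4])[:k]+1:
        pts=np.argwhere(lab==i)[:,::-1].astype(np.float32)
        P=np.array([onz(c,p,z)[:2] for p in pts])
        r=cv2.minAreaRect((P*1000).astype(np.float32));w=np.cov((P-P.mean(0)).T) if len(P)>2 else np.eye(2)
        e,v=np.linalg.eigh(w)
        print(n,st[i],ce[i].round(1),'mean',P.mean(0).round(4),'rect',np.round(r[0],1),np.round(r[1],1),'ax deg',np.degrees(np.arctan2(v[1,1],v[0,1])).round(1))
H,S,V=hsv[...,0],hsv[...,1],hsv[...,2]
show('red',((H<6)|(H>172))&(S>140)&(V>60),.093,2)
show('orange',(H>=8)&(H<=20)&(S>150)&(V>100),.082,2)
show('yellow+or',(H>=8)&(H<=75)&(S>120)&(V>80),.075,1)
show('black',(V<45),.084,3)
show('platebright',(V>120)&(S<60),.05,1)
cv2.imwrite('pics/crop0.png',cv2.resize(im[225:312,238:405],None,fx=4.7,fy=4.7,interpolation=cv2.INTER_CUBIC))
for p in[(257,242),(254,290),(389,271),(342,270),(285,285)]:
    z=d[p[1],p[0]];o,dd=ray(c,p);T=np.array(c['camera_from_world']);print(p,(o+dd*z).round(4))
E
```

```text
red [380 263  18  16 130] [388.8 270.3] mean [ 0.5607 -0.2298] rect [ 559.8 -229.3] [20.4 42.4] ax deg 130.6
orange [336 264  17  11 175] [344.3 269.1] mean [ 0.5637 -0.1373] rect [ 563.8 -136.7] [21.1 33.8] ax deg 90.7
orange [313 273   7   1   7] [316. 273.] mean [ 0.5552 -0.0778] rect [555.2 -77.8] [ 0.  12.6] ax deg 90.2
yellow+or [288 262  66  14 413] [327.4 268.9] mean [ 0.5645 -0.1019] rect [565.2 -87.1] [137.5  24.3] ax deg 88.6
black [245 281  22  18 175] [255.8 289.3] mean [0.5205 0.0478] rect [517.6  48.1] [27.3 46.3] ax deg 122.8
black [248 234  18  18 154] [257.4 242.7] mean [0.6186 0.0463] rect [617.1  46.8] [22.4 41.7] ax deg 141.3
black [266 237   3  10  18] [267.4 241.9] mean [0.6204 0.0251] rect [621.2  24.8] [ 4.2 19.2] ax deg 175.5
platebright [ 269  235  117   70 5633] [321.5 269.2] mean [ 0.5659 -0.0895] rect [ 565.7 -101.9] [248.7 143.4] ax deg 88.1
(257, 242) [0.6201 0.0472 0.0836]
(254, 290) [0.5192 0.0521 0.079 ]
(389, 271) [ 0.5591 -0.2301  0.0938]
(342, 270) [ 0.5618 -0.1325  0.0806]
(285, 285) [ 0.5313 -0.0113  0.0517]
```

View pics/crop0.png

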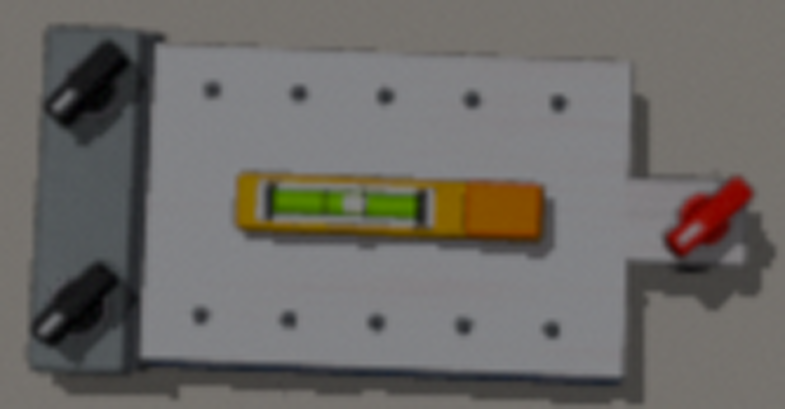

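Emit:
servo_tool([
  {"gripper": 0.5, "delta_pos": [-0.97, -0.69, 0], "roll": 0},
  {"gripper": 0.5, "delta_pos": [-0.97, -0.69, 0], "roll": 0},
  {"gripper": 0.5, "delta_pos": [-0.97, -0.69, 0], "roll": 0},
])

```text
time_s: 0.45
tcp_pos: [0.2437, 0.5066, 0.2308]
tcp_rot: [0.425, 3.112, -0.004]
wrist_force: [-0.2, 0.3, 0.5]
grip_width: 0.0442
grasp_force: 0.0
```

Emit:
servo_tool([
  {"gripper": 0.5, "delta_pos": [-0.97, -0.69, 0], "roll": 0},
  {"gripper": 0.5, "delta_pos": [-0.97, -0.69, 0], "roll": 0},
  {"gripper": 0.5, "delta_pos": [-0.97, -0.69, 0], "roll": 0},
])

```text
time_s: 0.75
tcp_pos: [0.3188, 0.4142, 0.2311]
tcp_rot: [0.427, 3.112, -0.002]
wrist_force: [-1.0, -0.2, 0.6]
grip_width: 0.0427
grasp_force: 0.0
```

Emit:
servo_tool([
  {"gripper": 0.5, "delta_pos": [-0.97, -0.69, 0], "roll": 0},
  {"gripper": 0.5, "delta_pos": [-0.97, -0.69, 0], "roll": 0},
  {"gripper": 0.5, "delta_pos": [-0.97, -0.69, 0], "roll": 0},
])

```text
time_s: 1.05
tcp_pos: [0.3939, 0.322, 0.2312]
tcp_rot: [0.427, 3.112, -0.002]
wrist_force: [0.7, 0.1, 0.1]
grip_width: 0.0428
grasp_force: 0.0
```

Emit:
servo_tool([
  {"gripper": 0.5, "delta_pos": [-0.97, -0.69, 0], "roll": 0},
  {"gripper": 0.5, "delta_pos": [-0.97, -0.69, 0], "roll": 0},
  {"gripper": 0.5, "delta_pos": [-0.97, -0.69, 0], "roll": 0},
])

```text
time_s: 1.35
tcp_pos: [0.4691, 0.2296, 0.2313]
tcp_rot: [0.427, 3.112, -0.001]
wrist_force: [-1.2, -0.1, -0.4]
grip_width: 0.0428
grasp_force: 0.0
```

Emit:
servo_tool([
  {"gripper": 0.5, "delta_pos": [-0.97, -0.69, 0], "roll": 0},
  {"gripper": 0.5, "delta_pos": [-0.97, -0.69, 0], "roll": 0},
  {"gripper": 0.5, "delta_pos": [-0.97, -0.69, 0], "roll": 0},
])

```text
time_s: 1.65
tcp_pos: [0.5443, 0.137, 0.2312]
tcp_rot: [0.427, 3.111, -0.001]
wrist_force: [1.0, 1.0, 0.3]
grip_width: 0.0427
grasp_force: 0.0
```

Emit:
servo_tool([
  {"gripper": 0.5, "delta_pos": [-0.47, -0.75, 0], "roll": 0.166},
  {"gripper": 0.5, "delta_pos": [-0.47, -0.75, 0], "roll": 0.166},
  {"gripper": 0.5, "delta_pos": [-0.47, -0.75, 0], "roll": 0.166},
  {"gripper": 0.5, "delta_pos": [-0.47, -0.75, 0], "roll": 0.166},
  {"gripper": 0.5, "delta_pos": [-0.47, -0.75, 0], "roll": 0.166},
])

```text
time_s: 2.15
tcp_pos: [0.5673, 0.0548, 0.231]
tcp_rot: [-1.215, -2.897, 0.0]
wrist_force: [-0.0, -0.6, 0.3]
grip_width: 0.0427
grasp_force: 0.0
```

```bash
cat >> h.py <<'E'
def tool():
    s=manip.state();return np.array(s['tcp_pos']),R.from_rotvec(s['tcp_rot']).as_matrix(),s
def wonz(c,tp,uv,z):
    K=np.array(c['intrinsics']);x=(uv[0]-K[0,2])/K[0,0];y=(uv[1]-K[1,2])/K[1,1];r=np.hypot(x,y)
    k=np.sin(r)/max(r,1e-9);dc=np.array([x*k,-y*k,-np.cos(r)])
    T=np.array(c['T_tool_cam']);p,Rm=tp;o=p+Rm@T[:3,3];d=Rm@T[:3,:3]@dc
    return o+d*(z-o[2])/d[2]
def go(xy,z,closing_deg):
    "print shift/roll fractions to reach world xy,z with closing direction (mod 180)"
    p,Rm,s=tool();d=Rm.T@(np.array([*xy,z])-p)
    yaw=np.degrees(np.arctan2(Rm[1,1],Rm[0,1]));r=(yaw-closing_deg+90)%180-90
    print('delta_pos',(d*10).round(3),'roll',round(r/180,4),'yaw',yaw.round(1),'tcp',p.round(4),'j6',round(s['joint_pos'][5],2))
E
python3 - <<'E'
from h import *
p,Rm,s=tool();im,d,c=look('wrist','w1.png')
print(c,p.round(4),Rm[:,1].round(3))
np.savez('w1.npz',p=p,R=Rm)
E
```

```text
{'intrinsics': array([[371.64829954,   0.        , 328.87486271],
       [  0.        , 371.64829954, 238.24059613],
       [  0.        ,   0.        ,   1.        ]]), 'T_tool_cam': array([[-1.01370565e-03,  9.55098015e-01,  2.96288296e-01,
         7.56140364e-02],
       [ 9.99999212e-01,  7.48924322e-04,  1.00715662e-03,
         1.86796781e-04],
       [ 7.40035774e-04,  2.96289084e-01, -9.55098022e-01,
        -1.42729701e-01],
       [ 0.00000000e+00,  0.00000000e+00,  0.00000000e+00,
         1.00000000e+00]])} [0.5673 0.0548 0.231 ] [ 0.713  0.701 -0.   ]
```

View pics/w1.png

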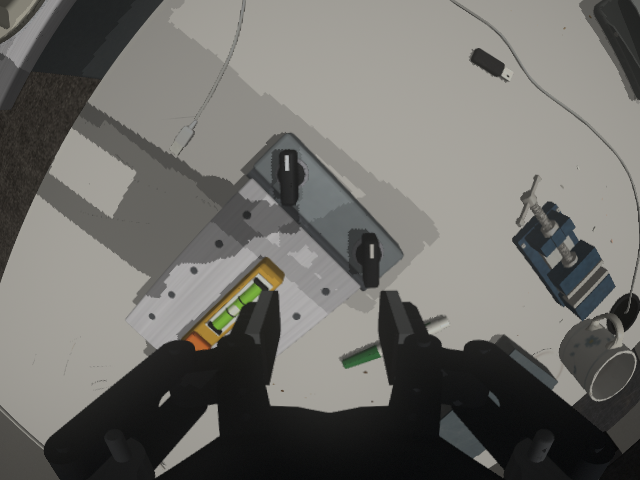

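The wrist view shows the near knob's bar at about (288,178), the far knob's at (371,260), both roughly vertical in the picture. I'll use the depth to pick out their top faces.

```bash
cat >> h.py <<'E'
def wcloud():
    p,Rm,_=tool();im,d,c=look('wrist')
    K=np.array(c['intrinsics']);v,u=np.mgrid[:480,:640];x=(u-K[0,2])/K[0,0];y=(v-K[1,2])/K[1,1];r=np.hypot(x,y)+1e-9
    t=np.tan(np.minimum(r,1.4))/r;pc=np.stack([x*t*d,-y*t*d,-d],-1)
    T=np.array(c['T_tool_cam']);P=(pc@T[:3,:3].T+T[:3,3])@Rm.T+p
    P[d==0]=np.nan;return im,P
def bars(P,xy,lo,hi,rad=.032):
    m=(np.hypot(P[...,0]-xy[0],P[...,1]-xy[1])<rad)&(P[...,2]>lo)&(P[...,2]<hi)
    q=P[m];r=cv2.minAreaRect((q[:,:2]*1000).astype(np.float32))
    e,v=np.linalg.eigh(np.cov(q[:,:2].T));print(len(q),'mean',q.mean(0).round(4),'rect',np.round(r,1) if 0 else r,'axis',np.degrees(np.arctan2(v[1,1],v[0,1])).round(1)%180)
E
python3 - <<'E'
from h import *
im,P=wcloud()
for xy in[(.519,.049),(.619,.047)]:
    bars(P,xy,.078,.092)
m=(P[...,2]>.045)&(P[...,2]<.055);print(np.nanmedian(P[230:250,200:205,2]),np.nanmedian(P[240:250,320:330,2]))
hsv=cv2.cvtColor(im,cv2.COLOR_RGB2HSV)
print(P[175,288],P[255,371])
E
```

```text
881 mean [0.5192 0.0571 0.0835] rect ((519.1172485351562, 56.66289520263672), (13.587615013122559, 43.380027770996094), 43.628055572509766) axis 134.4
722 mean [0.6176 0.0538 0.0835] rect ((618.9918823242188, 52.6182975769043), (12.507137298583984, 44.07068634033203), 46.46064758300781) axis 136.6
0.050669382376237984 0.048338218309366826
[0.51780489 0.05932353 0.08430318] [0.61233004 0.05910767 0.08420059]
```

```bash
python3 - <<'E'
from h import *
go((.5191,.0565),.054,44)
E
```

```text
delta_pos [ 0.348 -0.333  1.771] roll 0.0041 yaw 44.7 tcp [0.5673 0.0553 0.2311] j6 -0.69
```

Emit:
servo_tool([
  {"gripper": 0.5, "delta_pos": [0.348, -0.333, 0.8], "roll": 0.004},
  {"gripper": 0.5, "delta_pos": [0.348, -0.333, 0.8], "roll": 0.004},
  {"gripper": 0.5, "delta_pos": [0.348, -0.333, 0.8], "roll": 0.004},
])

```text
time_s: 2.55
tcp_pos: [0.5128, 0.0565, 0.1467]
tcp_rot: [-1.222, -2.884, 0.008]
wrist_force: [-0.5, 0.1, 0.1]
grip_width: 0.0425
grasp_force: 0.0
```

Emit:
servo_tool([
  {"gripper": 0.5, "delta_pos": [0, 0, 0.4], "roll": 0},
  {"gripper": 0.5, "delta_pos": [0, 0, 0.7], "roll": 0},
  {"gripper": 0.5, "delta_pos": [0, 0, 0.97], "roll": 0},
  {"gripper": 0.5, "delta_pos": [0, 0, 0.97], "roll": 0},
  {"gripper": 0.5, "delta_pos": [0, 0, 0.97], "roll": 0},
])

```text
time_s: 3.05
tcp_pos: [0.5201, 0.0569, 0.055]
tcp_rot: [1.229, 2.891, 0.0]
wrist_force: [-0.1, 0.4, 0.1]
grip_width: 0.0425
grasp_force: 0.0
```

Emit:
servo_tool([
  {"gripper": 1, "delta_pos": [0, 0, 0], "roll": 0},
  {"gripper": 1, "delta_pos": [0, 0, 0], "roll": 0},
  {"gripper": 1, "delta_pos": [0, 0, 0], "roll": 0},
  {"gripper": 1, "delta_pos": [0, 0, 0], "roll": 0},
  {"gripper": 1, "delta_pos": [0, 0, 0], "roll": 0},
], newtons=40)

```text
time_s: 3.55
tcp_pos: [0.5199, 0.0561, 0.0562]
tcp_rot: [1.229, 2.889, -0.0]
wrist_force: [-2.8, -4.5, 7.3]
grip_width: 0.0205
grasp_force: 38.8
```

```bash
python3 - <<'E'
from h import *
go((.5191,.0565),.054,44);s=manip.state();print(s['wrist_force'],s['wrist_torque'],s['grip_width'],s['grasp_force'])
E
```

```text
delta_pos [ 0.009 -0.003  0.022] roll -0.0004 yaw 43.9 tcp [0.5199 0.0561 0.0562] j6 -0.66
[-2.82915336 -4.47231034  7.25566073] [-0.82311069  0.56353029  0.03566502] 0.020512738681984697 38.83614778518677
```

Width 20.5 mm means the tips caught the collar below the bar. I'll open, rise 5 mm and regrip.

Emit:
servo_tool([
  {"gripper": 0.55, "delta_pos": [0.01, 0, 0], "roll": 0},
  {"gripper": 0.55, "delta_pos": [0.01, 0, 0], "roll": 0},
  {"gripper": 0.55, "delta_pos": [0.01, 0, -0.055], "roll": 0},
  {"gripper": 0.55, "delta_pos": [0.01, 0, -0.055], "roll": 0},
  {"gripper": 0.55, "delta_pos": [0.01, 0, -0.055], "roll": 0},
])

```text
time_s: 4.05
tcp_pos: [0.5189, 0.0574, 0.0602]
tcp_rot: [1.23, 2.89, 0.001]
wrist_force: [-0.4, -0.6, 0.2]
grip_width: 0.0386
grasp_force: 0.0
```

Emit:
servo_tool([
  {"gripper": 1, "delta_pos": [0, 0, 0], "roll": 0},
  {"gripper": 1, "delta_pos": [0, 0, 0], "roll": 0},
  {"gripper": 1, "delta_pos": [0, 0, 0], "roll": 0},
  {"gripper": 1, "delta_pos": [0, 0, 0], "roll": 0},
  {"gripper": 1, "delta_pos": [0, 0, 0], "roll": 0},
  {"gripper": 1, "delta_pos": [0, 0, 0], "roll": 0},
])

```text
time_s: 4.65
tcp_pos: [0.5186, 0.0574, 0.0598]
tcp_rot: [-1.23, -2.891, -0.0]
wrist_force: [-1.6, -0.7, 4.2]
grip_width: 0.0119
grasp_force: 42.2
```

```bash
python3 - <<'E'
from h import *
go((.5191,.0565),.054,44);s=manip.state();print(s['wrist_force'],s['wrist_torque'],s['grip_width'],s['grasp_force'])
E
```

```text
delta_pos [-0.01  -0.002  0.058] roll -0.0007 yaw 43.9 tcp [0.5186 0.0574 0.0598] j6 -0.66
[-1.59342396 -0.65768311  4.16576356] [ 0.06845312  0.23048239 -0.04785701] 0.011883785752796737 42.242209911346436
```

Emit:
servo_tool([
  {"gripper": 1, "delta_pos": [0, 0, 0], "roll": 0.04},
  {"gripper": 1, "delta_pos": [0, 0, 0], "roll": 0.08},
  {"gripper": 1, "delta_pos": [0, 0, 0], "roll": 0.12},
  {"gripper": 1, "delta_pos": [0, 0, 0], "roll": 0.16},
  {"gripper": 1, "delta_pos": [0, 0, 0], "roll": 0.2},
  {"gripper": 1, "delta_pos": [0, 0, 0], "roll": 0.2},
], newtons=50)

```text
time_s: 5.25
tcp_pos: [0.5192, 0.0577, 0.0598]
tcp_rot: [2.065, 2.366, 0.002]
wrist_force: [1.8, 4.1, -0.2]
grip_width: 0.012
grasp_force: 49.8
```

```bash
cat > st.py <<'E'
from h import *
p,Rm,s=tool();print('t',s['time_s'],'yaw',np.degrees(np.arctan2(Rm[1,1],Rm[0,1])).round(2),'tcp',p.round(4),'F',np.round(s['wrist_force'],1),'M',np.round(s['wrist_torque'],3),'w',round(s['grip_width'],4),'g',s['grasp_force'],'j6',s['joint_pos'][5],s['joint_efforts'][5])
E
python3 st.py
```

```text
t 5.25 yaw 7.77 tcp [0.5192 0.0577 0.0598] F [ 1.8  4.1 -0.2] M [ 0.514 -0.276 -0.047] w 0.012 g 49.772048592567444 j6 -0.028480500774018067 1.7671987786889076
```

Emit:
servo_tool([
  {"gripper": 1, "delta_pos": [0, 0, 0], "roll": 0.03},
  {"gripper": 1, "delta_pos": [0, 0, 0], "roll": 0.06},
  {"gripper": 1, "delta_pos": [0, 0, 0], "roll": 0.08},
  {"gripper": 1, "delta_pos": [0, 0, 0], "roll": 0.08},
])

```text
time_s: 5.65
tcp_pos: [0.5194, 0.0576, 0.06]
tcp_rot: [2.334, 2.1, 0.001]
wrist_force: [1.9, 4.8, 2.5]
grip_width: 0.0126
grasp_force: 114.8
```

```bash
python3 st.py
```

```text
t 5.65 yaw -6.02 tcp [0.5194 0.0576 0.06  ] F [1.9 4.8 2.5] M [ 0.902 -0.197  3.03 ] w 0.0126 g 114.84754406214051 j6 0.214917207263747 3.9080746471881866
```

End stop felt (3 N·m). I'll release, rise, and turn back for the far bolt.

Emit:
servo_tool([
  {"gripper": 1, "delta_pos": [0, 0, 0], "roll": -0.01},
  {"gripper": 0.5, "delta_pos": [0, 0, 0], "roll": -0.01},
  {"gripper": 0.5, "delta_pos": [0, 0, 0], "roll": -0.01},
  {"gripper": 0.5, "delta_pos": [0, 0, -0.5], "roll": -0.01},
  {"gripper": 0.5, "delta_pos": [0, 0, -0.9], "roll": -0.01},
  {"gripper": 0.5, "delta_pos": [0, 0, -0.9], "roll": -0.01},
])

```text
time_s: 6.25
tcp_pos: [0.5216, 0.0575, 0.1545]
tcp_rot: [2.308, 2.125, 0.01]
wrist_force: [0.4, 0.1, -0.4]
grip_width: 0.0426
grasp_force: 0.0
```

```bash
python3 - <<'E'
from h import *
im,P=wcloud()
bars(P,(.5191,.0567),.078,.092);bars(P,(.619,.0526),.078,.092)
go((.6190,.0526),.060,46.3)
E
```

```text
1414 mean [0.5195 0.0584 0.0837] rect ((519.359619140625, 56.754947662353516), (13.569944381713867, 43.9330940246582), 2.2398033142089844) axis 91.9
1174 mean [0.6172 0.0546 0.0835] rect ((618.7005615234375, 53.35441589355469), (13.654627799987793, 43.910552978515625), 47.1219482421875) axis 136.8
delta_pos [0.033 0.984 0.926] roll -0.2836 yaw -4.7 tcp [0.5202 0.0574 0.1522] j6 0.19
```

Emit:
servo_tool([
  {"gripper": 0.5, "delta_pos": [0.03, 0.984, 0], "roll": -0.284},
  {"gripper": 0.5, "delta_pos": [0.03, 0.984, 0], "roll": -0.284},
  {"gripper": 0.5, "delta_pos": [0.03, 0.984, 0], "roll": -0.284},
  {"gripper": 0.5, "delta_pos": [0.03, 0.984, 0], "roll": -0.284},
  {"gripper": 0.5, "delta_pos": [0.03, 0.984, 0], "roll": -0.284},
  {"gripper": 0.5, "delta_pos": [0.03, 0.984, 0], "roll": -0.284},
  {"gripper": 0.5, "delta_pos": [0.03, 0.984, 0], "roll": -0.284},
])

```text
time_s: 7.0
tcp_pos: [0.6158, 0.052, 0.1481]
tcp_rot: [-1.163, -2.916, 0.002]
wrist_force: [0.7, 0.1, 0.5]
grip_width: 0.0427
grasp_force: 0.0
```

```bash
python3 - <<'E'
from h import *
im,P=wcloud()
bars(P,(.5191,.0567),.078,.092);bars(P,(.619,.0526),.078,.092)
go((.6190,.0526),.060,46.3)
E
```

```text
1652 mean [0.5203 0.0576 0.0836] rect ((519.5311279296875, 56.61977005004883), (13.867112159729004, 43.99456787109375), 2.0875401496887207) axis 91.9
1425 mean [0.6181 0.0539 0.0836] rect ((618.9332275390625, 53.153011322021484), (12.381526947021484, 42.846351623535156), 46.51860427856445) axis 136.7
delta_pos [-0.019  0.026  0.884] roll -0.0004 yaw 46.2 tcp [0.616  0.052  0.1484] j6 -0.72
```

Emit:
servo_tool([
  {"gripper": 0.55, "delta_pos": [-0.015, 0.03, 0.4], "roll": 0},
  {"gripper": 0.55, "delta_pos": [-0.015, 0.03, 0.75], "roll": 0},
  {"gripper": 0.55, "delta_pos": [-0.015, 0.03, 0.884], "roll": 0},
  {"gripper": 0.55, "delta_pos": [-0.015, 0.03, 0.884], "roll": 0},
  {"gripper": 1, "delta_pos": [-0.015, 0.03, 0.884], "roll": 0},
  {"gripper": 1, "delta_pos": [-0.015, 0.03, 0.884], "roll": 0},
  {"gripper": 1, "delta_pos": [-0.015, 0.03, 0.884], "roll": 0},
  {"gripper": 1, "delta_pos": [-0.015, 0.03, 0.884], "roll": 0},
  {"gripper": 1, "delta_pos": [-0.015, 0.03, 0.884], "roll": 0},
], newtons=50)

```text
time_s: 7.95
tcp_pos: [0.6201, 0.0524, 0.0631]
tcp_rot: [1.167, 2.916, -0.002]
wrist_force: [-3.5, -4.7, 2.5]
grip_width: 0.0119
grasp_force: 49.5
```

```bash
python3 st.py
```

```text
t 7.95 yaw 46.38 tcp [0.6201 0.0524 0.0631] F [-3.5 -4.7  2.5] M [-0.838  0.553  0.126] w 0.0119 g 49.468844532966614 j6 -0.7258684353582558 0.05459190811961889
```

Emit:
servo_tool([
  {"gripper": 1, "delta_pos": [0, 0, 0], "roll": 0.04},
  {"gripper": 1, "delta_pos": [0, 0, 0], "roll": 0.08},
  {"gripper": 1, "delta_pos": [0, 0, 0], "roll": 0.12},
  {"gripper": 1, "delta_pos": [0, 0, 0], "roll": 0.16},
  {"gripper": 1, "delta_pos": [0, 0, 0], "roll": 0.2},
  {"gripper": 1, "delta_pos": [0, 0, 0], "roll": 0.24},
  {"gripper": 1, "delta_pos": [0, 0, 0], "roll": 0.24},
])

```text
time_s: 8.65
tcp_pos: [0.6196, 0.0522, 0.0631]
tcp_rot: [2.163, 2.277, -0.002]
wrist_force: [-5.7, -7.3, 5.0]
grip_width: 0.0121
grasp_force: 49.7
```

```bash
python3 st.py
```

```text
t 8.65 yaw 2.94 tcp [0.6196 0.0522 0.0631] F [-5.7 -7.3  5. ] M [-1.121  0.752 -0.092] w 0.0121 g 49.68854784965515 j6 0.03253424497277547 1.5491440147161484
```

Emit:
servo_tool([
  {"gripper": 1, "delta_pos": [0, 0, 0], "roll": 0.03},
  {"gripper": 1, "delta_pos": [0, 0, 0], "roll": 0.05},
  {"gripper": 1, "delta_pos": [0, 0, 0], "roll": 0.05},
])

```text
time_s: 8.95
tcp_pos: [0.6196, 0.0508, 0.0633]
tcp_rot: [2.328, 2.106, -0.005]
wrist_force: [-5.8, -14.1, 5.0]
grip_width: 0.0118
grasp_force: 97.7
```

```bash
python3 st.py
```

```text
t 8.95 yaw -5.73 tcp [0.6196 0.0508 0.0633] F [ -5.8 -14.1   5. ] M [-2.469  0.838  1.052] w 0.0118 g 97.6862769942818 j6 0.18582187565933728 1.9300610572099686
```

Emit:
servo_tool([
  {"gripper": 1, "delta_pos": [0, 0, 0], "roll": 0.015},
  {"gripper": 1, "delta_pos": [0, 0, 0], "roll": 0.015},
])

```text
time_s: 9.15
tcp_pos: [0.6196, 0.0508, 0.0633]
tcp_rot: [2.374, 2.052, -0.005]
wrist_force: [-5.8, -12.1, 7.3]
grip_width: 0.0119
grasp_force: 122.7
```

```bash
python3 st.py
```

```text
t 9.15 yaw -8.32 tcp [0.6196 0.0508 0.0633] F [ -5.8 -12.1   7.3] M [-2.37   0.924  2.129] w 0.0119 g 122.73381628096104 j6 0.23115501886586237 2.6308681815862656
```

Emit:
servo_tool([
  {"gripper": 0.5, "delta_pos": [0, 0, 0], "roll": 0},
  {"gripper": 0.5, "delta_pos": [0, 0, 0], "roll": 0},
  {"gripper": 0.5, "delta_pos": [0, 0, 0], "roll": 0},
  {"gripper": 0.5, "delta_pos": [0, 0, -0.5], "roll": 0},
  {"gripper": 0.5, "delta_pos": [0, 0, -0.9], "roll": 0},
  {"gripper": 0.5, "delta_pos": [0, 0, -0.9], "roll": 0},
])

```text
time_s: 9.75
tcp_pos: [0.6241, 0.054, 0.1578]
tcp_rot: [2.376, 2.047, 0.013]
wrist_force: [0.6, -0.2, -1.3]
grip_width: 0.0427
grasp_force: 0.0
```

```bash
python3 - <<'E'
from h import *
im,P=wcloud()
bars(P,(.5195,.0567),.078,.092);bars(P,(.619,.0526),.078,.092)
go((.560,-.2295),.068,42)
E
```

```text
1173 mean [0.5211 0.0579 0.0833] rect ((520.0755615234375, 57.009456634521484), (13.741788864135742, 43.31620788574219), 1.6910496950149536) axis 92.3
1384 mean [0.6196 0.0546 0.0836] rect ((619.4105834960938, 53.31640625), (13.589275360107422, 43.66474914550781), 1.8208317756652832) axis 91.8
delta_pos [-2.896 -0.206  0.864] roll -0.2806 yaw -8.5 tcp [0.6226 0.0539 0.1551] j6 0.23
```

Emit:
servo_tool([
  {"gripper": 0.5, "delta_pos": [-0.97, -0.07, 0], "roll": 0},
  {"gripper": 0.5, "delta_pos": [-0.97, -0.07, 0], "roll": 0},
  {"gripper": 0.5, "delta_pos": [-0.97, -0.07, 0], "roll": 0},
])

```text
time_s: 10.1
tcp_pos: [0.5969, -0.0455, 0.1504]
tcp_rot: [-2.382, -2.047, 0.004]
wrist_force: [0.8, 0.2, -0.8]
grip_width: 0.0426
grasp_force: 0.0
```

Emit:
servo_tool([
  {"gripper": 0.5, "delta_pos": [-0.97, -0.07, 0], "roll": 0},
  {"gripper": 0.5, "delta_pos": [-0.97, -0.07, 0], "roll": 0},
  {"gripper": 0.5, "delta_pos": [-0.97, -0.07, 0], "roll": 0},
])

```text
time_s: 10.4
tcp_pos: [0.5762, -0.1402, 0.1505]
tcp_rot: [-2.383, -2.047, 0.002]
wrist_force: [0.0, -0.1, -0.9]
grip_width: 0.0432
grasp_force: 0.0
```

Emit:
servo_tool([
  {"gripper": 0.5, "delta_pos": [-0.96, -0.07, 0], "roll": -0.28},
  {"gripper": 0.5, "delta_pos": [-0.96, -0.07, 0], "roll": -0.28},
  {"gripper": 0.5, "delta_pos": [-0.96, -0.07, 0], "roll": -0.28},
  {"gripper": 0.5, "delta_pos": [-0.96, -0.07, 0], "roll": -0.28},
  {"gripper": 0.5, "delta_pos": [-0.96, -0.07, 0], "roll": -0.28},
  {"gripper": 0.5, "delta_pos": [-0.96, -0.07, 0], "roll": -0.28},
  {"gripper": 0.5, "delta_pos": [-0.96, -0.07, 0], "roll": -0.28},
])

```text
time_s: 11.1
tcp_pos: [0.5566, -0.2293, 0.1506]
tcp_rot: [-1.276, -2.869, -0.001]
wrist_force: [0.3, -1.2, -1.0]
grip_width: 0.0429
grasp_force: 0.0
```

```bash
python3 - <<'E'
from h import *
im,P=wcloud();cv2.imwrite('pics/w2.png',im[:,:,::-1])
p,Rm,s=tool();np.savez('w2.npz',p=p,R=Rm,P=P)
bars(P,(.560,-.2295),.088,.1)
go((.560,-.2295),.069,42)
E
```

```text
1539 mean [ 0.5577 -0.2271  0.0926] rect ((558.3795776367188, -227.9483642578125), (13.478790283203125, 43.328125), 39.75965118408203) axis 130.6
delta_pos [-0.024  0.025  0.817] roll -0.0014 yaw 41.7 tcp [ 0.5565 -0.2294  0.1507] j6 -1.12
```

View pics/w2.png

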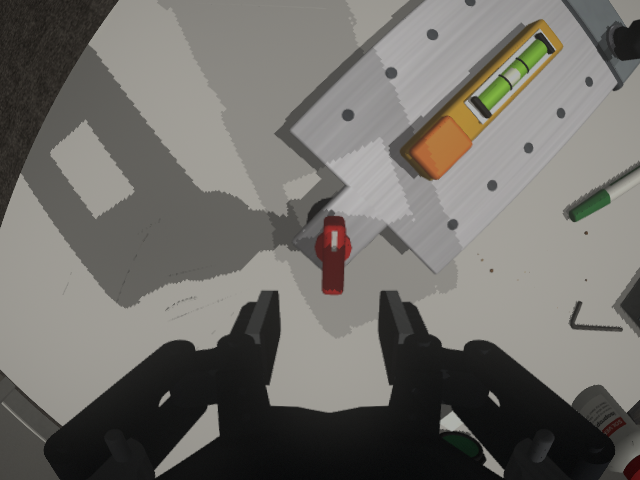

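The wrist view shows the red bar at (333,256) and the level on the upper right with its bubble near (512,75) close to the lines. I'll measure the bubble along the level by casting rays on the vial's height.

```bash
cat > bub.py <<'E'
from h import *
import sys
def prof(im,tp,c,z=.072,name=None,guess=(.567,-.07),ang=88.0):
    # resample vial strip on plane z, along level axis (toward +y), 0.25 mm/px
    K=np.array(c['intrinsics']);T=np.array(c['T_tool_cam']);p,Rm=tp
    a=np.radians(ang);ey=np.array([np.cos(a),np.sin(a)]);ex=np.array([ey[1],-ey[0]])
    s=np.arange(-.09,.09,.00025);t=np.arange(-.02,.02,.00025)
    X=np.array(guess)[None,None]+s[None,:,None]*ey+t[:,None,None]*ex
    W=np.concatenate([X,np.full(X.shape[:2]+(1,),z)],-1)
    pc=((W-p)@Rm-T[:3,3])@T[:3,:3];x,y,zz=pc[...,0],-pc[...,1],-pc[...,2]
    th=np.arctan2(np.hypot(x,y),zz)/np.hypot(x,y)
    u=(x*th*K[0,0]+K[0,2]).astype(np.float32);v=(y*th*K[1,1]+K[1,2]).astype(np.float32)
    o=cv2.remap(im,u,v,cv2.INTER_LINEAR)
    if name: cv2.imwrite('pics/'+name,o[:,:,::-1])
    return s,t,o
E
python3 - <<'E'
from bub import *
f=np.load('w2.npz');im=cv2.imread('pics/w2.png')[:,:,::-1].copy();c=manip.get_calibration('wrist')
s,t,o=prof(im,(f['p'],f['R']),c,name='rect2.png')
P=f['P'];hsv=cv2.cvtColor(im,cv2.COLOR_RGB2HSV)
H,S,V=[hsv[...,i] for i in range(3)]
m=(H>=3)&(H<=13)&(S>120)&(V>100)&(P[...,2]>.07);m&=np.hypot(P[...,0]-.56,P[...,1]+.13)<.05
q=P[m];print('pad',q.mean(0),cv2.minAreaRect((q[:,:2]*1000).astype(np.float32)),len(q))
cv2.imwrite('pics/rect2.png',o[:,:,::-1])
E
```

```text
pad [ 0.56001226 -0.1410144   0.08040772] ((562.34033203125, -135.4110107421875), (34.7137336730957, 24.39438819885254), 88.04120635986328) 852
```

View pics/rect2.png

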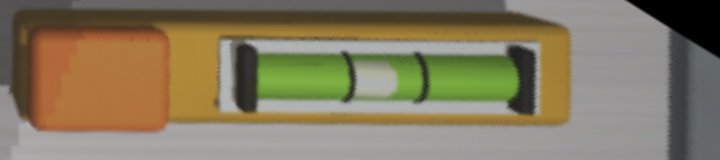

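```bash
python3 - <<'E'
from h import *
go((.5586,-.2283),.0695,40.5)
E
```

```text
delta_pos [-0.006  0.023  0.812] roll 0.0069 yaw 41.7 tcp [ 0.5565 -0.2294  0.1507] j6 -1.12
```

Emit:
servo_tool([
  {"gripper": 0.55, "delta_pos": [-0.006, 0.023, 0.4], "roll": 0.007},
  {"gripper": 0.55, "delta_pos": [-0.006, 0.023, 0.7], "roll": 0.007},
  {"gripper": 0.55, "delta_pos": [-0.006, 0.023, 0.81], "roll": 0.007},
  {"gripper": 0.55, "delta_pos": [-0.006, 0.023, 0.81], "roll": 0.007},
  {"gripper": 1, "delta_pos": [-0.006, 0.023, 0.81], "roll": 0.007},
  {"gripper": 1, "delta_pos": [-0.006, 0.023, 0.81], "roll": 0.007},
  {"gripper": 1, "delta_pos": [-0.006, 0.023, 0.81], "roll": 0.007},
  {"gripper": 1, "delta_pos": [-0.006, 0.023, 0.81], "roll": 0.007},
  {"gripper": 1, "delta_pos": [-0.006, 0.023, 0.81], "roll": 0.007},
], newtons=50)

```text
time_s: 12.05
tcp_pos: [0.5599, -0.2294, 0.072]
tcp_rot: [1.311, 2.852, 0.001]
wrist_force: [1.6, 2.8, 8.1]
grip_width: 0.0118
grasp_force: 51.0
```

```bash
python3 st.py
```

```text
t 12.05 yaw 40.61 tcp [ 0.5599 -0.2294  0.072 ] F [1.6 2.8 8.1] M [ 0.388 -0.128 -0.108] w 0.0118 g 50.964762568473816 j6 -1.1009483640588758 -0.11111920466646552
```

Emit:
servo_tool([
  {"gripper": 1, "delta_pos": [0, 0, 0], "roll": 0.045},
  {"gripper": 1, "delta_pos": [0, 0, 0], "roll": 0.09},
  {"gripper": 1, "delta_pos": [0, 0, 0], "roll": 0.135},
  {"gripper": 1, "delta_pos": [0, 0, 0], "roll": 0.18},
  {"gripper": 1, "delta_pos": [0, 0, 0], "roll": 0.225},
  {"gripper": 1, "delta_pos": [0, 0, 0], "roll": 0.27},
  {"gripper": 1, "delta_pos": [0, 0, 0], "roll": 0.315},
  {"gripper": 1, "delta_pos": [0, 0, 0], "roll": 0.36},
  {"gripper": 1, "delta_pos": [0, 0, 0], "roll": 0.405},
  {"gripper": 1, "delta_pos": [0, 0, 0], "roll": 0.435},
])

```text
time_s: 13.05
tcp_pos: [0.5581, -0.2294, 0.072]
tcp_rot: [2.823, 1.378, -0.001]
wrist_force: [-6.0, 2.8, 14.5]
grip_width: 0.0119
grasp_force: 52.0
```

Emit:
servo_tool([
  {"gripper": 1, "delta_pos": [0, 0, 0], "roll": 0},
  {"gripper": 1, "delta_pos": [0, 0, 0], "roll": 0},
])

```text
time_s: 13.25
tcp_pos: [0.5581, -0.2294, 0.072]
tcp_rot: [-2.82, -1.385, 0.001]
wrist_force: [-4.7, 2.0, 13.2]
grip_width: 0.0117
grasp_force: 51.9
```

```bash
python3 st.py
```

```text
t 13.25 yaw -37.69 tcp [ 0.5581 -0.2294  0.072 ] F [-4.7  2.  13.2] M [ 0.298  1.069 -0.057] w 0.0117 g 51.93936109542847 j6 0.2658079341973415 0.012759615783579648
```

Emit:
servo_tool([
  {"gripper": 0.5, "delta_pos": [0, 0, 0], "roll": 0},
  {"gripper": 0.5, "delta_pos": [0, 0, 0], "roll": 0},
  {"gripper": 0.5, "delta_pos": [0, 0, 0], "roll": 0},
  {"gripper": 0.5, "delta_pos": [0, 0, -0.4], "roll": 0},
  {"gripper": 0.5, "delta_pos": [0, 0, -0.8], "roll": 0},
  {"gripper": 0.5, "delta_pos": [0, 0, -0.8], "roll": 0},
  {"gripper": 0.5, "delta_pos": [0, 0, -0.8], "roll": 0},
])

```text
time_s: 13.95
tcp_pos: [0.5592, -0.2295, 0.1513]
tcp_rot: [2.818, 1.385, 0.002]
wrist_force: [-0.4, -0.0, -0.5]
grip_width: 0.0427
grasp_force: 0.0
```

```bash
python3 - <<'E'
from bub import *
im,P=wcloud();p,Rm,_=tool();cv2.imwrite('pics/w3.png',im[:,:,::-1])
bars(P,(.559,-.229),.088,.1)
s,t,o=prof(im,(p,Rm),manip.get_calibration('wrist'),name='rect3.png')
E
```

```text
1554 mean [ 0.5603 -0.2268  0.0927] rect ((559.448486328125, -227.83090209960938), (43.66956329345703, 12.699243545532227), 52.72600555419922) axis 52.7
```

View pics/rect3.png

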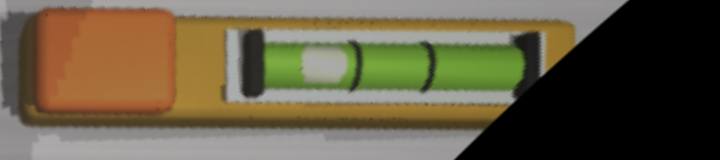

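The bubble is now at -17 mm from the middle in the free state, which predicts about +0.5 mm when pressed. Now to the pad.

```bash
python3 - <<'E'
from h import *
go((.562,-.1355),.095,-2)
E
```

```text
delta_pos [ 0.764 -0.543  0.551] roll -0.1981 yaw -37.7 tcp [ 0.5583 -0.2292  0.1501] j6 0.27
```

Emit:
servo_tool([
  {"gripper": 1, "delta_pos": [0.764, -0.543, 0], "roll": -0.198},
  {"gripper": 1, "delta_pos": [0.764, -0.543, 0], "roll": -0.198},
  {"gripper": 1, "delta_pos": [0.764, -0.543, 0], "roll": -0.198},
  {"gripper": 1, "delta_pos": [0.764, -0.543, 0], "roll": -0.198},
  {"gripper": 1, "delta_pos": [0.764, -0.543, 0], "roll": -0.198},
  {"gripper": 1, "delta_pos": [0.764, -0.543, 0.3], "roll": -0.198},
  {"gripper": 1, "delta_pos": [0.764, -0.543, 0.55], "roll": -0.198},
  {"gripper": 1, "delta_pos": [0.764, -0.543, 0.55], "roll": -0.198},
  {"gripper": 1, "delta_pos": [0.764, -0.543, 0.55], "roll": -0.198},
], newtons=40)

```text
time_s: 14.9
tcp_pos: [0.5617, -0.1357, 0.0948]
tcp_rot: [-2.261, -2.178, 0.002]
wrist_force: [-0.4, -0.4, -0.7]
grip_width: 0.0002
grasp_force: 0.0
```

```bash
python3 st.py; python3 -c "
from h import *
go((.562,-.1355),.080,-2)"
```

```text
t 14.9 yaw -2.15 tcp [ 0.5617 -0.1357  0.0948] F [-0.4 -0.4 -0.7] M [ 0.    -0.001 -0.063] w 0.0002 g 0.0 j6 -0.20207978421748773 0.0408995698671788
delta_pos [0.002 0.004 0.148] roll -0.0008 yaw -2.2 tcp [ 0.5617 -0.1357  0.0948] j6 -0.2
```

Emit:
servo_tool([
  {"gripper": 1, "delta_pos": [0, 0, 0.05], "roll": 0},
  {"gripper": 1, "delta_pos": [0, 0, 0.1], "roll": 0},
  {"gripper": 1, "delta_pos": [0, 0, 0.13], "roll": 0},
  {"gripper": 1, "delta_pos": [0, 0, 0.15], "roll": 0},
  {"gripper": 1, "delta_pos": [0, 0, 0.15], "roll": 0},
])

```text
time_s: 15.4
tcp_pos: [0.5627, -0.1362, 0.0809]
tcp_rot: [2.259, 2.181, 0.0]
wrist_force: [-0.1, -3.9, 6.0]
grip_width: 0.0002
grasp_force: 2.8
```

Emit:
servo_tool([
  {"gripper": 1, "delta_pos": [0, 0, 0.01], "roll": 0},
  {"gripper": 1, "delta_pos": [0, 0, 0.02], "roll": 0},
  {"gripper": 1, "delta_pos": [0, 0, 0.02], "roll": 0},
])

```text
time_s: 15.7
tcp_pos: [0.5628, -0.1363, 0.0798]
tcp_rot: [2.259, 2.181, 0.0]
wrist_force: [-2.6, -4.1, 14.3]
grip_width: -0.0001
grasp_force: 6.8
```

Emit:
servo_tool([
  {"gripper": 1, "delta_pos": [0, 0, 0], "roll": 0},
  {"gripper": 1, "delta_pos": [0, 0, 0], "roll": 0},
  {"gripper": 1, "delta_pos": [0, 0, 0], "roll": 0},
  {"gripper": 1, "delta_pos": [0, 0, 0], "roll": 0},
  {"gripper": 1, "delta_pos": [0, 0, 0], "roll": 0},
  {"gripper": 1, "delta_pos": [0, 0, 0], "roll": 0},
  {"gripper": 1, "delta_pos": [0, 0, 0], "roll": 0},
  {"gripper": 1, "delta_pos": [0, 0, 0], "roll": 0},
  {"gripper": 1, "delta_pos": [0, 0, 0], "roll": 0},
  {"gripper": 1, "delta_pos": [0, 0, 0], "roll": 0},
])

```text
time_s: 16.7
tcp_pos: [0.5628, -0.1363, 0.0798]
tcp_rot: [2.259, 2.181, 0.0]
wrist_force: [-3.4, -3.1, 13.6]
grip_width: -0.0001
grasp_force: 6.7
```

```bash
python3 - <<'E'
from bub import *
p,Rm,s0=tool();im,d,c=look('wrist','w4.png')
prof(im,(p,Rm),c,name='rect4.png');print(s0['wrist_force'],p)
E
```

```text
[-3.35873125 -3.14570067 13.60413489] [ 0.56282669 -0.13630552  0.07984115]
```

View pics/rect4.png

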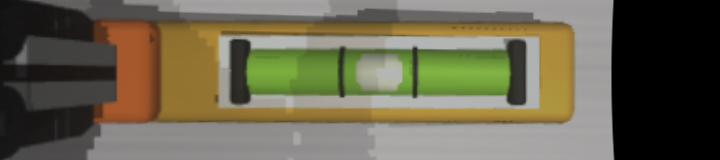

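The bubble spans 356–403 px and the lines sit at 341 and 415, so it is centred to within 0.5 mm at about 14 N. I'll hold a second longer and hand in.

Emit:
servo_tool([
  {"gripper": 1, "delta_pos": [0, 0, 0], "roll": 0},
  {"gripper": 1, "delta_pos": [0, 0, 0], "roll": 0},
  {"gripper": 1, "delta_pos": [0, 0, 0], "roll": 0},
  {"gripper": 1, "delta_pos": [0, 0, 0], "roll": 0},
  {"gripper": 1, "delta_pos": [0, 0, 0], "roll": 0},
  {"gripper": 1, "delta_pos": [0, 0, 0], "roll": 0},
  {"gripper": 1, "delta_pos": [0, 0, 0], "roll": 0},
  {"gripper": 1, "delta_pos": [0, 0, 0], "roll": 0},
  {"gripper": 1, "delta_pos": [0, 0, 0], "roll": 0},
  {"gripper": 1, "delta_pos": [0, 0, 0], "roll": 0},
])

```text
time_s: 17.75
tcp_pos: [0.5628, -0.1363, 0.0798]
tcp_rot: [2.259, 2.181, 0.0]
wrist_force: [-4.0, -4.0, 14.0]
grip_width: -0.0001
grasp_force: 6.7
```

```bash
python3 -c "
from h import *
print(manip.state()['wrist_force'],manip.job_done())"
```

```text
the job is handed in; nothing more can be done
[-3.96393713 -3.9969547  14.03012199] None
```

The job is handed in at 17.75 s with no verdict returned: both bolts were turned until they hit their end stops, the foot was then turned about 1.36 rad, and the fingers hold the orange pad at about 14 N with the bubble within 0.5 mm of the middle of the lines.

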